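Lock a toggle hanger into the hook rail

ROBOT

A 6-joint arm with a two-finger parallel gripper is mounted at the origin on the work surface. World frame = base frame: x ahead of the robot, y to its left, z up, the work surface at z = 0. Lengths are in m, angles in degrees, forces in N, time in s.
With the tool pointing down it reaches from about 0.375 to 0.9 m from the base axis. Payload 3.1 kg.
Tool frame: the origin (TCP) lies at the very end of the fingers, on their centre line; the grasp point (between the pads) lies behind it (bot.grip_depth is the z of the grasp point in the tool frame, in m); z points along the fingers, y is the direction in which the jaws open and shut (so a half turn about z gives the same grasp; the last joint's range is limited). The gripper opens to 87 mm and grips with 3 to 60 N. Pads are 19 mm wide; open, the fingers measure 117 mm over their backs; the gripper's body (75 mm by 190 mm) begins 51 mm behind the grasp point.
Start: joints at [67.122, 30.224, 82.088, -0, 67.689, -10.227], TCP at [0.137, 0.61, 0.195] pointing down, gripper open.
Joint ranges: [-176.69, 176.69], [-43.24, 126.21], [12.49, 139.97], [-82, 262], [0, 151.66], [-163.58, 163.58]. Speed limits (degrees/s): [159.86, 159.86, 180, 180, 180, 180].

INTERFACE

Orientations are given as a 3x3 rotation matrix whose columns are the frame's x, y, z axes.
In Python, from rig import bot, vision gives the robot as it stands. The module is installed in compiled form; this text tells all that it offers.
- The arm moves only by the shell command python3 -m jog 'ROWS'. ROWS is JSON, a list of rows, each a list of 3 entries, a list of its own where there are three numbers: the shift along the tool's x, y, z in mm, then the turn, a rotation vector about the tool's x, y, z in degrees, then the closure, from 0 (fully open) to 1 (shut). In form: [[[dx, dy, dz], [wx, wy, wz], fingers], ...]. A call has 1 to 12 rows; each row is the pose to reach, as a shift and turn from the pose commanded when the call began, along the tool's axes at that moment; what a row does not reach only later rows make up. A row lasts 1/12 s, in which the tool goes at most 41.7 mm and 7.16 degrees, less where a joint would pass 70% of its speed; a pose out of reach is approached as far as the arm can. A call with a gripper value outside its range is refused whole. The fingers move at their own pace and stop on an object; the grip force is fixed at half the most. Time passes only in rows, so rows that repeat a pose let the fingers close. It gives the time, the measured TCP pose, the force and the opening at its end, in the units of the state.
- bot.read_state(): the state, without advancing time (a new reading comes with each control period).
- vision.capture(name): name is "scene" or "top" or "wrist"; returns the picture (400x640x3 uint8, red, green, blue); there is no depth.
- vision.camera_info(name): a dict with "intrinsics" (3x3 intrinsics, pixels), "dist" ([k1, k2, p1, p2, k3] as OpenCV has them; the pictures are not rectified), "camera_from_world" (4x4, takes a point from world to camera coordinates); the wrist camera has in their place "mount" (4x4, takes a point from camera to tool coordinates, whose origin is the TCP and whose axes are the flange's). Camera axes: x right, y up, looking along -z (the intrinsics and any distortion apply to the point x, -y, -z); pixel columns grow to the right and rows downward; lengths in m; the calibration is good to about 2 mm. A picture is of the moment at which its call begins: read the wrist's pose just before it. camera_info takes no time and is no camera call.
- bot.hand_in(): hands the job in, once; it reports no verdict.
The state is a dict: "time_s": time; "joint_positions": joint angles; "qvel": joint speeds; "tau": joint torques, N m; "position": TCP position; "tcp_rot": TCP orientation; "force": force on the tool from outside, world axes, zero at the start; "moment": the same for the moment, N m; "opening": opening from 0.0 (shut) to 1.0 (fully open).
Only numpy, scipy, OpenCV 4.12 (cv2) and the standard library are available. Lean on these libraries where they do the work, as an engineer would, in place of code of your own. Each camera call takes 0.05 s, during which the arm holds its last target. There are 200 camera calls.

TASK

Take the T-footed hanger out of its pocket in the yellow stacking tier, pass its foot lengthwise down through the slot of the hook rail's cover plate, push it down against the spring pad inside, give it a quarter turn so that the foot lies square across the slot, and let go so that it stands upright, held up against the underside of the plate. The cover plate is clamped a few millimetres off centre, so feel for the slot gently rather than forcing the foot, and leave the jar, funnel and can opener where they are.

Things in the scene. Friction and masses are not known exactly. Their poses are not given: they have to be found in the camera images.
- hanger: Loose upright T-toggle hanger, 60 to 130 g. Origin: centre of the underside of its steel foot bar; z up the stem. Foot bar 32 mm along x, 10 mm along y, 8 mm high. Round stem 9 mm thick, z 8 to 40 mm; grip block on top. A thin wire hook sticks out of the grip's +x end to x = 41 mm, z 45 to 67 mm. Half a turn about z makes no difference to the job.
- hanger_grip (a point): Centre of the hanger's grey grip block, 57 mm above the hanger's origin, same axes. The block is 34 mm along x, 14 mm along y, 34 mm high: pinch its two broad faces (along y).
- tier: Fixed yellow plastic two-tier stacking tray, 116 x 136 mm, rim 59 mm high. Origin: centre of its underside, z up. In the middle of its upper floor (z = 45 mm) is a pocket 36 mm along x, 14 mm along y, mouth at z = 61 mm. The hanger starts standing on that floor in the pocket, its x nearly along the tier's x; lift it straight up.
- rail: Fixed hook rail on the shelf: a closed aluminium channel 72 mm (x) by 150 mm (y) with a slotted steel cover plate on it and a sprung pad inside. Origin: centre of its underside, z up. The slot runs along y. The foot bar is under the plate when the hanger's origin is below z = 22 mm in this frame; 18 mm is good for turning.
- rail_plate (a point): Point on the rail's centre line at the cover plate's top, z = 34 mm in the rail's frame, same axes. Plate 90 x 148 mm, 4 mm thick. Its slot is 12 mm wide (x), 92 mm long (y), centred in y; but the plate is firmly clamped anywhere up to 8 mm to either side in x, and this point does not show it: the slot's centre is at x = -8 to +8 mm, to be felt or seen.
- rail_pad (a point): Point on the rail's centre line at z = 26 mm, the top of the unloaded black rubber pad under the plate. It yields downward: about 4 N to start, 0.6 N more per mm, bottoms after 12 mm (11 N); well damped. Foot turned across and let go, it lifts the hanger until the bar meets the plate's underside (z = 30 mm), hanger origin then at z = 22 mm.
- jar: Bystander: terracotta-coloured ceramic jar with twist cap, 86 mm across, 120 mm high, loose. Origin: centre of its underside.
- funnel: Bystander: grey silicone funnel standing mouth down, 96 mm across, 85 mm high, loose. Origin: centre of its mouth, on the shelf.
- opener: Bystander: chrome can opener lying flat, 160 mm long, loose, turning key 33 mm high at one end. Origin: near its head, on the shelf; its handles run along its x to x = 136 mm.
Things that resemble listed ones, but are neither listed nor needed, are in the scene too. There is more than one size of the tier; the one meant has the size given above.

How it is judged:
By the outcome, as a careful person would: the job done as asked, in the order asked, and still so for the second after the job is handed in, with the robot touching nothing.
It also fails if it takes over 61 s, if anything falls off the work surface, if the arm or the gripper's body presses on something with over 40 N, if the wrist force passes 120 N, or if a joint passes its speed limit or range.

## Working session

There is one attempt and no reset: what is moved stays moved. The work goes in short steps, Python scripts to look and compute and a shell command to move; the robot and the scene stay as the last step left them, time stands still between calls to the robot, and variables do not carry over. Pictures are saved under pics/ and viewed, about 8 in all and at most 12, crops included, and the job is handed in when it is done.

```bash
mkdir -p pics; cat > h.py <<'E'
import numpy as np, cv2
from rig import bot, vision
np.set_printoptions(precision=4,suppress=True)
def cap(name,fn,crop=None,scale=1):
    st=bot.read_state(); im=vision.capture(name)
    cv2.imwrite('pics/raw_'+fn,im[:,:,::-1])
    if crop: x0,y0,x1,y1=crop; im=im[y0:y1,x0:x1]
    if scale!=1: im=cv2.resize(im,None,fx=scale,fy=scale,interpolation=cv2.INTER_CUBIC)
    cv2.imwrite('pics/'+fn,im[:,:,::-1]); return st
def c2w(name,st=None):
    i=vision.camera_info(name)
    if name=='wrist':
        T=np.eye(4);T[:3,:3]=np.array(st['tcp_rot']);T[:3,3]=st['position']
        return i,T@np.array(i['mount'])
    return i,np.linalg.inv(np.array(i['camera_from_world']))
def ray(name,uv,st=None):
    i,T=c2w(name,st)
    p=cv2.undistortPoints(np.array([[uv]],float),np.array(i['intrinsics']),np.array(i['dist'])).ravel()
    d=T[:3,:3]@np.array([p[0],-p[1],-1]); return T[:3,3],d/np.linalg.norm(d)
def atz(name,uv,z,st=None):
    o,d=ray(name,uv,st); return o+d*(z-o[2])/d[2]
def tri(rays):
    A=np.zeros((3,3));b=np.zeros(3)
    for o,d in rays:
        P=np.eye(3)-np.outer(d,d);A+=P;b+=P@o
    x=np.linalg.solve(A,b); return x,[np.linalg.norm((np.eye(3)-np.outer(d,d))@(x-o)) for o,d in rays]
def proj(name,X,st=None):
    i,T=c2w(name,st); q=np.linalg.inv(T)@np.append(X,1)
    return cv2.projectPoints(np.array([[q[0],-q[1],-q[2]]]),np.zeros(3),np.zeros(3),np.array(i['intrinsics']),np.array(i['dist']))[0].ravel()
E
python3 - <<'E'
from h import *
import json
print({k:(np.round(v,3).tolist() if not isinstance(v,str) else v) for k,v in bot.read_state().items()}, bot.grip_depth)
a=cap('top','t0.png'); b=cap('scene','s0.png')
x=np.vstack([cv2.imread('pics/t0.png'),cv2.imread('pics/s0.png')])
for n in('top','scene','wrist'):
    i,T=c2w(n,bot.read_state()); print(n,T)
E
```

```text
{'time_s': 0.0, 'joint_positions': [67.122, 30.28, 82.155, -0.001, 67.69, -10.228], 'qvel': [-0.085, 0.063, 0.048, -0.118, -0.008, 0.025], 'tau': [0.001, -44.005, -17.66, 0.064, 0.058, -0.0], 'position': [0.137, 0.609, 0.194], 'tcp_rot': [[-0.976, 0.219, -0.001], [0.219, 0.976, -0.002], [0.0, -0.002, -1.0]], 'force': [0.314, -0.043, 0.102], 'moment': [-0.051, -0.035, 0.033], 'opening': 0.998} -0.0187
top [[ 0.0155  0.9908 -0.1345  0.4063]
 [-0.9999  0.016   0.0024 -0.0381]
 [ 0.0045  0.1344  0.9909  1.2856]
 [ 0.      0.      0.      1.    ]]
scene [[ 0.4372 -0.5707  0.6951  1.4845]
 [ 0.8993  0.271  -0.3431 -0.4747]
 [ 0.0075  0.7751  0.6318  0.9282]
 [ 0.      0.      0.      1.    ]]
wrist [[ 0.2173 -0.9296 -0.2978  0.0542]
 [ 0.9761  0.2063  0.0683  0.6277]
 [-0.0021 -0.3055  0.9522  0.3842]
 [ 0.      0.      0.      1.    ]]
```

View pics/t0.png

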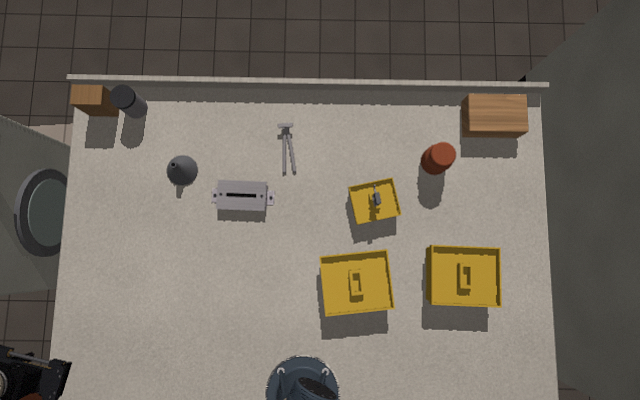

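View pics/s0.png

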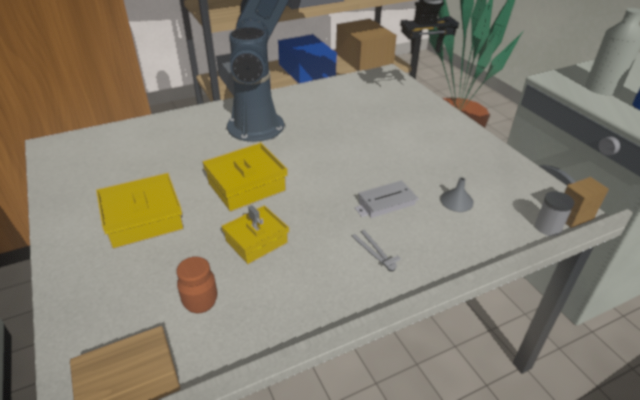

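The top view shows three yellow trays: (374,201), which is small and has the grey hanger in it, and the larger, empty (356,283) and (463,276). The rail is at (243,196), the funnel at (182,170), the opener at (287,148) and the jar at (438,158). In the scene view the tier is at (256,233) and the rail at (386,199). The small tray with the hanger is my candidate. Next is a close crop to check it.

```bash
python3 - <<'E'
from h import *
t=cv2.imread('pics/t0.png'); s=cv2.imread('pics/s0.png')
def c(im,x,y,w,h,f): return cv2.resize(im[y:y+h,x:x+w],None,fx=f,fy=f,interpolation=cv2.INTER_CUBIC)
a=np.hstack([c(t,340,170,66,50,6),c(t,206,170,66,50,6)])
b=np.hstack([c(s,215,195,80,70,5)[:290],c(s,350,165,78,58,5)[:290,:792-400]])
a=a[:,:792]
b=b[:, :792]
cv2.imwrite('pics/c0.png',np.vstack([a,b])); print(a.shape,b.shape)
E
```

```text
Traceback (most recent call last):
ValueError: all the input array dimensions except for the concatenation axis must match exactly, but along dimension 1, the array at index 0 has size 792 and the array at index 1 has size 790
```

```bash
python3 - <<'E'
from h import *
t=cv2.imread('pics/t0.png'); s=cv2.imread('pics/s0.png')
def c(im,x,y,w,h,f): return cv2.resize(im[y:y+h,x:x+w],None,fx=f,fy=f,interpolation=cv2.INTER_CUBIC)
a=np.hstack([c(t,340,170,66,50,6),c(t,206,170,66,50,6)])[:,:790]
b=np.hstack([c(s,215,200,80,58,5),c(s,350,165,78,58,5)])[:,:790]
cv2.imwrite('pics/c0.png',np.vstack([a,b]))
E
```

```text
(no output)
```

View pics/c0.png

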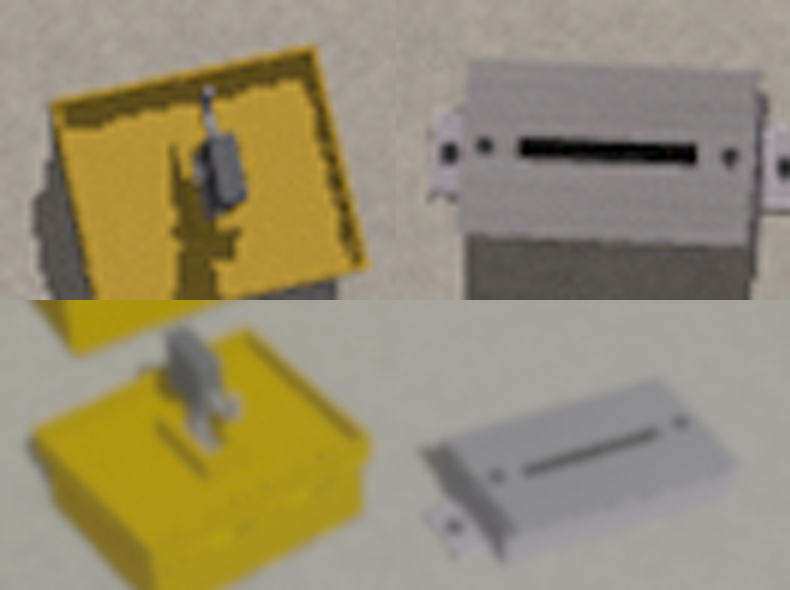

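The crop confirms it: the hanger stands in the small tier with its hook on the far side, and the rail's slot is visible. I now compute first estimates.

```bash
python3 - <<'E'
from h import *
T=lambda x,y:(340+x/6,170+y/6); R=lambda x,y:(206+(x-396)/6,170+y/6)
S=lambda x,y:(215+x/5,200+(y-300)/5); Q=lambda x,y:(350+(x-400)/5,165+(y-300)/5)
print('grip tri',tri([ray('top',T(225,165)),ray('scene',S(195,365))]))
print('grip top@z.057+.045',atz('top',T(225,165),.102))
# tier rim corners (top)
c=[atz('top',T(*p),.059) for p in[(50,103),(315,46),(367,268)]]
print('tier',c,[np.linalg.norm(c[0]-c[1]),np.linalg.norm(c[1]-c[2])],(c[0]+c[2])/2,'yaw',np.degrees(np.arctan2(*(c[1]-c[2])[[1,0]])),np.degrees(np.arctan2(*(c[0]-c[1])[[1,0]]))-90)
c=[atz('top',R(*p),.034) for p in[(468,60),(762,71),(750,245),(460,233)]]
print('plate',c,[np.linalg.norm(c[i]-c[(i+1)%4]) for i in range(4)],np.mean(c,0))
s=[atz('top',R(*p),.034) for p in[(518,148),(697,156)]]; d=s[0]-s[1]
print('slot',s,np.linalg.norm(d),np.mean(s,0),'yaw',np.degrees(np.arctan2(-d[0],d[1])))
print('slot tri',[tri([ray('top',R(*a)),ray('scene',Q(*b))]) for a,b in[((518,148),(660,432)),((697,156),(525,472))]])
print('bolts',atz('top',R(449,153),0.01),atz('top',R(785,167),0.01))
E
```

```text
grip tri (array([ 0.5678, -0.2058,  0.1073]), [np.float64(0.00020675218344030658), np.float64(0.00020675218344038418)])
grip top@z.057+.045 [ 0.5684 -0.2068  0.102 ]
tier [array([ 0.6041, -0.1256,  0.059 ]), array([ 0.6352, -0.2581,  0.059 ]), array([ 0.524, -0.283,  0.059])] [np.float64(0.13609809839083278), np.float64(0.11389042349893339)] [ 0.5641 -0.2043  0.059 ] yaw 12.595206969962298 13.185705619745278
plate [array([0.6238, 0.2712, 0.034 ]), array([0.6206, 0.1214, 0.034 ]), array([0.5315, 0.1246, 0.034 ]), array([0.5352, 0.2709, 0.034 ])] [np.float64(0.14981451326989173), np.float64(0.08919560521478831), np.float64(0.14642011906041627), np.float64(0.08860173547075424)] [0.5778 0.197  0.034 ]
slot [array([0.579 , 0.2437, 0.034 ]), array([0.5764, 0.1529, 0.034 ])] 0.09082821483321549 [0.5777 0.1983 0.034 ] yaw -1.6583038845601064
slot tri [(array([0.5797, 0.245 , 0.0323]), [np.float64(0.0010276671868505183), np.float64(0.0010276671868504766)]), (array([0.5771, 0.1541, 0.0319]), [np.float64(0.0009876553573058753), np.float64(0.0009876553573058722)])]
bolts [0.5791 0.2846 0.01  ] [0.5746 0.111  0.01  ]
```

```bash
cat >> h.py <<'E'
from scipy.spatial.transform import Rotation as Ro
def goto(p,yaw):  # print shift/turn to reach TCP p, tool down, tool-x yaw deg
    st=bot.read_state(); R=np.array(st['tcp_rot']); a=np.radians(yaw)
    x=np.array([np.cos(a),np.sin(a),0]); z=np.array([0,0,-1.]); Rt=np.column_stack([x,np.cross(z,x),z])
    print('t',round(st['time_s'],2),'pos',np.round(st['position'],4),'F',np.round(st['force'],1),'op',round(st['opening'],3))
    print('shift',np.round(R.T@(np.array(p)-st['position'])*1000,1),'turn',np.round(Ro.from_matrix(R.T@Rt).as_rotvec(degrees=True),1))
E
python3 -m jog '[[[-366,-337,-25],[0,0,-25.6],0],[[-366,-337,-25],[0,0,-25.6],0],[[-366,-337,-25],[0,0,-25.6],0],[[-366,-337,-25],[0,0,-25.6],0],[[-366,-337,-25],[0,0,-25.6],0],[[-366,-337,-25],[0,0,-25.6],0],[[-366,-337,-25],[0,0,-25.6],0],[[-366,-337,-25],[0,0,-25.6],0],[[-366,-337,-25],[0,0,-25.6],0],[[-366,-337,-25],[0,0,-25.6],0],[[-366,-337,-25],[0,0,-25.6],0],[[-366,-337,-25],[0,0,-25.6],0]]'
python3 -c "
from h import *
goto([.566,-.205,.20],193)"
```

```text
time_s: 1.1
position: [0.4194, 0.2007, 0.2201]
tcp_rot: [[-0.975, -0.224, -0.0], [-0.224, 0.975, 0.0], [0.0, 0.0, -1.0]]
force: [0.4, 1.1, -0.3]
opening: 1.002
t 1.1 pos [0.4194 0.2007 0.2201] F [ 0.4  1.1 -0.3] op 1.002
shift [ -52.  -428.2   20. ] turn [ 0.  -0.  -0.1]
```

```bash
python3 -m jog '[[[-52,-428,20],[0,0,0],0],[[-52,-428,20],[0,0,0],0],[[-52,-428,20],[0,0,0],0],[[-52,-428,20],[0,0,0],0],[[-52,-428,20],[0,0,0],0],[[-52,-428,20],[0,0,0],0],[[-52,-428,20],[0,0,0],0],[[-52,-428,20],[0,0,0],0],[[-52,-428,20],[0,0,0],0],[[-52,-428,20],[0,0,0],0],[[-52,-428,20],[0,0,0],0],[[-52,-428,20],[0,0,0],0]]'
python3 -c "
from h import *
st=cap('wrist','w1.png'); 
import pickle; pickle.dump(st,open('w1.pkl','wb'))
goto([.566,-.205,.20],193)
print('grip',proj('wrist',[.568,-.206,.102],st),'foot',proj('wrist',[.568,-.206,.061],st))"
```

```text
time_s: 2.1
position: [0.5666, -0.2073, 0.1993]
tcp_rot: [[-0.976, -0.22, 0.001], [-0.22, 0.976, -0.001], [-0.001, -0.002, -1.0]]
force: [-0.2, 1.0, -0.2]
opening: 1.001
t 2.15 pos [ 0.5654 -0.2043  0.1992] F [-1.3  0.  -0.1] op 1.001
shift [-0.5 -0.8 -0.8] turn [ 0.1 -0.  -0.2]
grip [318.7183 192.0099] foot [318.6139 179.4922]
```

View pics/w1.png

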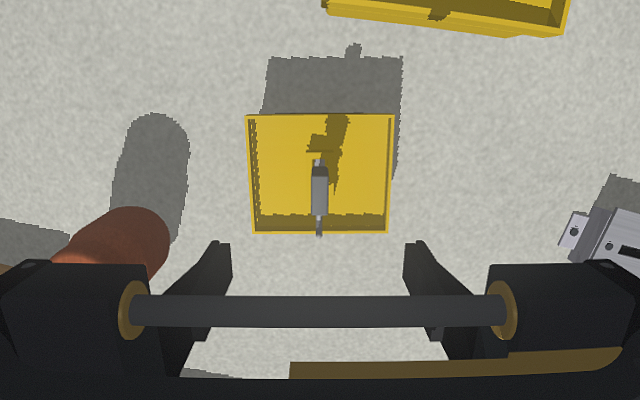

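The wrist view has the grip block at (319,195), within 1 px of the predicted position laterally, with its edges parallel to the tier's. I descend and grasp.

```bash
python3 -m jog '[[[-1,-1,35],[0,0,0],0],[[-2,-1,65],[0,0,0],0],[[-2,-1,90],[0,0,0],0],[[-2,-1,107],[0,0,0],0],[[-2,-1,116],[0,0,0],0],[[-2,-1,116],[0,0,0],0],[[-2,-1,116],[0,0,0],0.7],[[-2,-1,116],[0,0,0],1],[[-2,-1,116],[0,0,0],1],[[-2,-1,116],[0,0,0],1],[[-2,-1,116],[0,0,0],1],[[-2,-1,116],[0,0,0],1]]'
```

```text
time_s: 3.15
position: [0.568, -0.2036, 0.0848]
tcp_rot: [[-0.975, -0.224, 0.001], [-0.224, 0.975, -0.001], [-0.001, -0.001, -1.0]]
force: [0.5, -0.5, -0.1]
opening: 0.628
```

```bash
python3 -m jog '[[[0,0,0],[0,0,0],1],[[0,0,0],[0,0,0],1],[[0,0,0],[0,0,0],1],[[0,0,0],[0,0,0],1],[[0,0,0],[0,0,0],1],[[0,0,0],[0,0,0],1],[[0,0,0],[0,0,0],1],[[0,0,0],[0,0,0],1],[[0,0,0],[0,0,0],1],[[0,0,0],[0,0,0],1]]'
```

```text
time_s: 3.98
position: [0.5677, -0.2034, 0.0841]
tcp_rot: [[-0.975, -0.224, -0.0], [-0.224, 0.975, 0.0], [0.0, 0.0, -1.0]]
force: [0.9, -0.5, -0.8]
opening: 0.156
```

The opening is 13.6 mm, which matches the 14 mm block. I lift.

```bash
python3 -m jog '[[[0,0,-3],[0,0,0],1],[[0,0,-8],[0,0,0],1],[[0,0,-15],[0,0,0],1],[[0,0,-25],[0,0,0],1],[[0,0,-45],[0,0,0],1],[[0,0,-70],[0,0,0],1],[[0,0,-90],[0,0,0],1],[[0,0,-90],[0,0,0],1]]'
python3 -c "
from h import *
goto([.5777,.198,.145],88.3)"
```

```text
time_s: 4.65
position: [0.5709, -0.2051, 0.1798]
tcp_rot: [[-0.974, -0.224, 0.009], [-0.224, 0.974, -0.005], [-0.008, -0.007, -1.0]]
force: [0.6, -0.1, -0.8]
opening: 0.156
t 4.65 pos [ 0.5709 -0.2051  0.1798] F [ 0.6 -0.1 -0.8] op 0.156
shift [-96.8 391.6  32.7] turn [  0.1   0.7 104.7]
```

```bash
python3 -m jog '[[[-9,37,0],[0,0,7],1],[[-18,74,0],[0,0,14],1],[[-27,111,0],[0,0,21],1],[[-36,147,0],[0,0,28],1],[[-46,184,0],[0,0,35],1],[[-55,221,0],[0,0,42],1],[[-64,258,0],[0,0,49],1],[[-73,294,0],[0,0,56],1],[[-82,331,0],[0,0,63],1],[[-91,368,0],[0,0,70],1],[[-97,392,0],[0,0,77],1],[[-97,392,0],[0,0,84],1]]'
python3 -m jog '[[[0,0,6],[0,0,7],1],[[0,0,14],[0,0,14],1],[[0,0,22],[0,0,20.7],1],[[0,0,30],[0,0,20.7],1],[[0,0,33],[0,0,20.7],1],[[0,0,33],[0,0,20.7],1],[[0,0,33],[0,0,20.7],1]]'
python3 - <<'E'
from h import *
goto([.5777,.198,.145],88.3)
st=cap('wrist','w2.png'); bot.read_state()
import pickle; pickle.dump(st,open('w2.pkl','wb'))
cap('top','t2.png'); cap('scene','s2.png')
print('slot ends',proj('wrist',[.579,.2437,.034],st),proj('wrist',[.5764,.1529,.034],st))
t=cv2.imread('pics/t2.png'); s=cv2.imread('pics/s2.png'); w=cv2.imread('pics/w2.png')
def c(im,x,y,w,h,f): return cv2.resize(im[y:y+h,x:x+w],None,fx=f,fy=f,interpolation=cv2.INTER_CUBIC)
cv2.imwrite('pics/c2.png',np.vstack([cv2.resize(w,(640,400)),np.hstack([c(t,203,170,80,48,4),c(s,345,150,80,48,4)])]))
E
```

```text
time_s: 5.65
position: [0.5735, 0.2061, 0.174]
tcp_rot: [[-0.347, 0.938, 0.0], [0.938, 0.347, 0.003], [0.003, 0.001, -1.0]]
force: [0.2, -1.5, -2.0]
opening: 0.154
time_s: 6.23
position: [0.5743, 0.2002, 0.141]
tcp_rot: [[0.005, 1.0, -0.0], [1.0, -0.005, -0.0], [-0.0, -0.0, -1.0]]
force: [-0.0, 0.2, -1.3]
opening: 0.157
t 6.23 pos [0.5743 0.2002 0.141 ] F [-0.   0.2 -1.3] op 0.157
shift [-2.2  3.4 -4. ] turn [-0.   0.   1.4]
slot ends [322.5367 135.7739] [319.4834 237.1855]
```

View pics/c2.png

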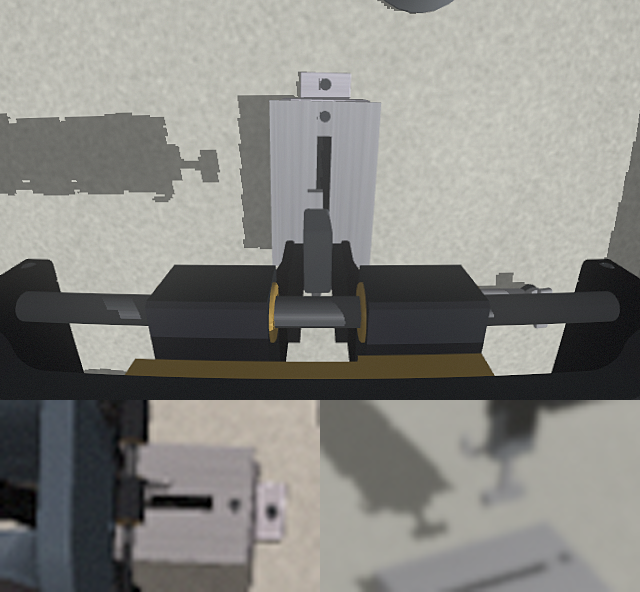

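The wrist view has the slot from (324,137) down to where it disappears behind the hanger, and a corner of the foot at (316,190), left of the slot centre. I enlarge it.

```bash
python3 - <<'E'
from h import *
w=cv2.imread('pics/w2.png')
cv2.imwrite('pics/c3.png',cv2.resize(w[125:225,275:375],None,fx=6,fy=6,interpolation=cv2.INTER_CUBIC))
import pickle; st=pickle.load(open('w2.pkl','rb'))
# intensity rows: slot edges at image rows
g=cv2.cvtColor(w,cv2.COLOR_BGR2GRAY).astype(int)
for r in (142,150,160,170,180,200): print(r,g[r,308:342])
o=np.array(st['position']); 
for q in ([-.005,.016,0],[.005,.016,0],[-.005,.016,.008],[.005,.016,.008]): print(proj('wrist',o+[q[0],q[1],q[2]-.039],st))
E
```

```text
142 [164 161 161 161 159 160 164 171 161  93  54  64  63  66  63  56  60  57
  59  58  58  56  51 112 175 166 161 159 158 162 161 159 159 159]
150 [162 161 160 160 160 161 164 172 157  68  60  63  62  59  60  58  56  57
  60  60  56  54  60 121 172 163 160 157 159 163 159 156 160 161]
160 [160 160 160 160 161 160 164 171 156  47  61  62  64  61  57  58  55  58
  55  58  55  47  85 150 169 162 157 155 161 162 157 157 158 160]
170 [160 158 159 157 160 161 166 163 121  51  58  62  64  62  60  56  59  56
  56  59  55  46 107 172 162 159 153 154 161 160 155 157 158 156]
180 [158 157 159 157 158 162 166 157 103  52  61  59  53  56  58  54  56  55
  55  54  52  57 117 170 161 157 153 156 160 157 156 158 157 154]
200 [157 158 160 158 158 157 155 153 152 153 155 156 159 162 148  57  49  52
  53  53  45 104 169 159 155 153 154 159 155 154 154 154 154 153]
[309.3405 191.4187]
[324.3783 191.3799]
[309.0743 194.9777]
[324.6079 194.9378]
```

View pics/c3.png

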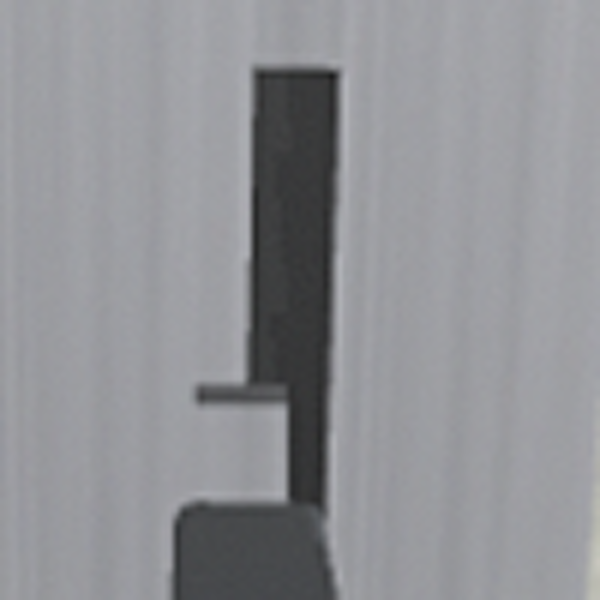

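The enlarged crop shows the slot edges near u=317–331 and the foot's front edge from (307.5,190.5) to (323,190.5). I measure the foot and slot through this one camera so that its calibration error cancels.

```bash
python3 - <<'E'
from h import *
import pickle; st=pickle.load(open('w2.pkl','rb'))
R=np.array(st['tcp_rot']);o=np.array(st['position'])
a=[atz('wrist',((l+r)/2,v),.034,st) for l,r,v in((316.8,331.2,142),(316.8,331,150),(316.5,330.5,160),(316.2,330.3,170),(316.1,330.1,180))]
p=np.polyfit([q[1] for q in a],[q[0] for q in a],1); print(np.array(a)); print('slope deg (yaw)',-np.degrees(np.arctan(p[0])),'x at y=.198',np.polyval(p,.198))
l,r=[atz('wrist',(u+.5,191),o[2]-.039,st) for u in(307.,322.5)]
print('foot',l,r,(l+r)/2,'tcp',o, 'w',r[0]-l[0], 'widths slot',[atz('wrist',(331.2,142),.034,st)[0]-atz('wrist',(316.8,142),.034,st)[0]])
print('slot end y',atz('wrist',(324,136.5),.034,st))
E
```

```text
[[0.5802 0.2386 0.034 ]
 [0.5802 0.2319 0.034 ]
 [0.5798 0.2234 0.034 ]
 [0.5796 0.2148 0.034 ]
 [0.5795 0.206  0.034 ]]
slope deg (yaw) -1.3063451951926717 x at y=.198 0.5793092421985133
foot [0.5681 0.2165 0.102 ] [0.5784 0.2165 0.102 ] [0.5733 0.2165 0.102 ] tcp [0.5743 0.2002 0.141 ] w 0.010303832030083449 widths slot [np.float64(0.011918796728822567)]
slot end y [0.5802 0.2431 0.034 ]
```

```bash
python3 -m jog '[[[-1,3,15],[0,0,0.6],1],[[-2,6,35],[0,0,1.2],1],[[-2,6,50],[0,0,1.2],1],[[-2,6,58],[0,0,1.2],1],[[-2,6,58],[0,0,1.2],1],[[-2,6,58],[0,0,1.2],1],[[-2,6,58],[0,0,1.2],1]]'
python3 - <<'E'
from h import *
goto([.580,.198,.079],88.5)
st=cap('wrist','w4.png')
import pickle; pickle.dump(st,open('w4.pkl','wb'))
w=cv2.imread('pics/w4.png')
for q in([.5793,.198,.034],[.58,.243,.034]): print(proj('wrist',q,st))
o=np.array(st['position']);print(proj('wrist',o+[0,.016,-.039],st))
cv2.imwrite('pics/c4.png',cv2.resize(w[90:210,260:380],None,fx=5,fy=5,interpolation=cv2.INTER_CUBIC))
E
```

```text
time_s: 6.97
position: [0.5812, 0.1985, 0.0842]
tcp_rot: [[0.027, 1.0, 0.002], [1.0, -0.027, 0.0], [0.0, 0.002, -1.0]]
force: [-0.3, 0.4, -0.7]
opening: 0.156
t 6.97 pos [0.5812 0.1985 0.0842] F [-0.3  0.4 -0.7] op 0.156
shift [-0.5 -1.2  5.2] turn [ 0.1 -0.  -0. ]
[314.0751 209.3046]
[313.2639 146.0619]
[316.1752 191.4302]
```

View pics/c4.png

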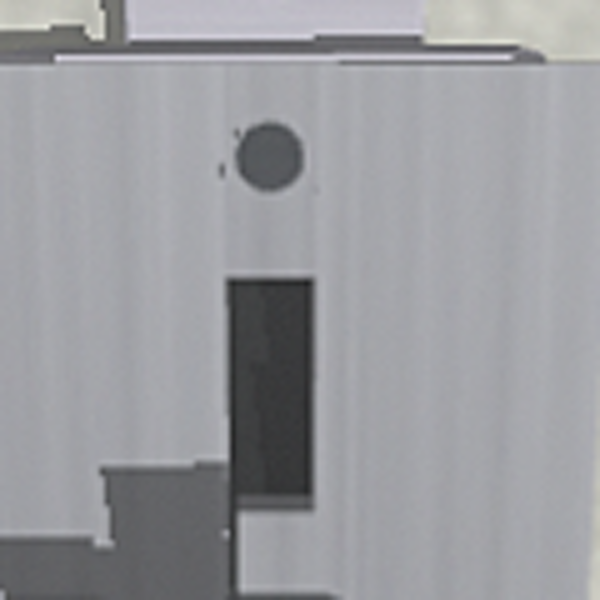

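The view shows the slot edges at u=305.4–322.6 (centre 314.0) and the foot edge at 307.5–322.8 (centre 315.2). The foot is therefore about 1 mm too far in +x. I correct that and feel gently down.

```bash
python3 -m jog '[[[0,-1,0],[0,0,0],1],[[0,-1,2],[0,0,0],1],[[0,-1,5],[0,0,0],1],[[0,-1,8],[0,0,0],1],[[0,-1,10],[0,0,0],1],[[0,-1,11.5],[0,0,0],1],[[0,-1,13],[0,0,0],1],[[0,-1,14],[0,0,0],1],[[0,-1,14],[0,0,0],1],[[0,-1,14],[0,0,0],1]]'
```

```text
time_s: 7.85
position: [0.5809, 0.1985, 0.072]
tcp_rot: [[0.027, 1.0, 0.004], [1.0, -0.027, 0.0], [0.0, 0.003, -1.0]]
force: [-1.8, -0.7, 13.7]
opening: 0.155
```

Contact at 13.7 N with the origin at about 33 mm, so the foot is sitting on the slot edge. The measured x moved only 0.3 mm. I ease off and step further in −x under light pressure.

```bash
python3 -m jog '[[[0,0,-1.2],[0,0,0],1],[[0,-0.4,-1.2],[0,0,0],1],[[0,-0.8,-1.2],[0,0,0],1],[[0,-0.8,-1.2],[0,0,0],1]]'; python3 -m jog '[[[0,-0.4,0],[0,0,0],1],[[0,-0.8,0],[0,0,0],1],[[0,-0.8,0],[0,0,0],1]]'
```

```text
time_s: 8.18
position: [0.5801, 0.1985, 0.0723]
tcp_rot: [[0.027, 1.0, 0.004], [1.0, -0.027, 0.0], [0.0, 0.004, -1.0]]
force: [-1.6, -0.2, 8.2]
opening: 0.156
time_s: 8.43
position: [0.5798, 0.1985, 0.0724]
tcp_rot: [[0.027, 1.0, 0.005], [1.0, -0.027, 0.0], [0.0, 0.005, -1.0]]
force: [-0.6, -2.0, 8.1]
opening: 0.157
```

```bash
python3 -m jog '[[[0,0,-3],[0,0,0],1],[[0,0,-5],[0,0,0],1],[[0,0,-5],[0,0,0],1],[[0,0,-5],[0,0,0],1],[[0,0,-5],[0,0,0],1]]'
python3 - <<'E'
from h import *
st=cap('wrist','w5.png')
import pickle; pickle.dump(st,open('w5.pkl','wb'))
w=cv2.imread('pics/w5.png')
g=cv2.cvtColor(w,cv2.COLOR_BGR2GRAY).astype(int)
for r in range(150,212,3): print(r,g[r,298:332])
o=np.array(st['position']);print(o,proj('wrist',o+[0,.016,-.039],st),proj('wrist',o+[0,.016,-.031],st),proj('wrist',[.5793,.198,.034],st))
cv2.imwrite('pics/c5.png',cv2.resize(w[140:215,270:370],None,fx=8,fy=8,interpolation=cv2.INTER_CUBIC))
E
```

```text
time_s: 8.85
position: [0.5774, 0.1984, 0.0748]
tcp_rot: [[0.027, 1.0, -0.001], [1.0, -0.027, -0.0], [-0.0, -0.001, -1.0]]
force: [0.1, -0.2, -1.3]
opening: 0.158
150 [173 171 168 168 167 166 169 169 170 170 172 180 166  70  58  65  66  68
  68  65  58  59  62  62  62  58  60  59  57  54  62 126 182 174]
153 [173 172 169 168 168 167 166 167 169 170 172 179 164  71  62  65  67  66
  66  64  67  60  58  58  60  59  58  60  58  56  61 125 181 171]
156 [172 172 169 167 167 167 167 169 167 170 174 178 164  70  59  65  66  67
  67  66  65  58  59  59  60  60  60  58  61  55  62 124 180 171]
159 [173 171 170 167 167 167 167 166 168 169 172 178 164  71  60  65  65  64
  67  66  63  55  59  58  59  59  58  60  60  55  62 125 180 171]
162 [172 171 170 167 166 165 166 167 168 169 171 179 163  70  58  66  67  64
  66  64  66  64  57  59  60  57  59  57  58  54  67 132 180 170]
165 [170 169 169 166 165 165 166 166 168 170 171 179 164  69  58  64  65  62
  56  58  56  58  58  58  58  59  58  61  58  52  70 133 180 172]
168 [169 170 169 166 166 165 165 167 168 170 170 176 165  86  57  63  65  62
  
[... 1448 characters left out ...]
 158  85  47  53  53  52  45  95 162 172 165]
201 [102 100 100  99 100 100  98  93 122 171 166 166 164 164 163 163 160 159
 159 162 162 165 170 158  85  43  54  54  51  45  94 162 169 166]
204 [ 98 100  99  98 101 100  98  94 124 172 167 168 165 164 163 164 160 158
 160 161 163 164 170 159  87  46  51  53  53  47  94 162 171 165]
207 [ 99  99 100  99  97  98  99  95 114 161 173 172 171 170 170 170 166 165
 168 166 169 172 177 165  89  43  52  51  51  44  93 162 171 165]
210 [ 99  99  99  98  99  94  79  72  72  71  71  70  70  69  69  72  69  69
  72  70  69  69  72  72  73  74  76  77  86  79  98 160 169 166]
[0.5774 0.1984 0.0748] [316.3471 191.4029] [316.3044 194.9623] [319.8022 213.4967]
```

View pics/c5.png

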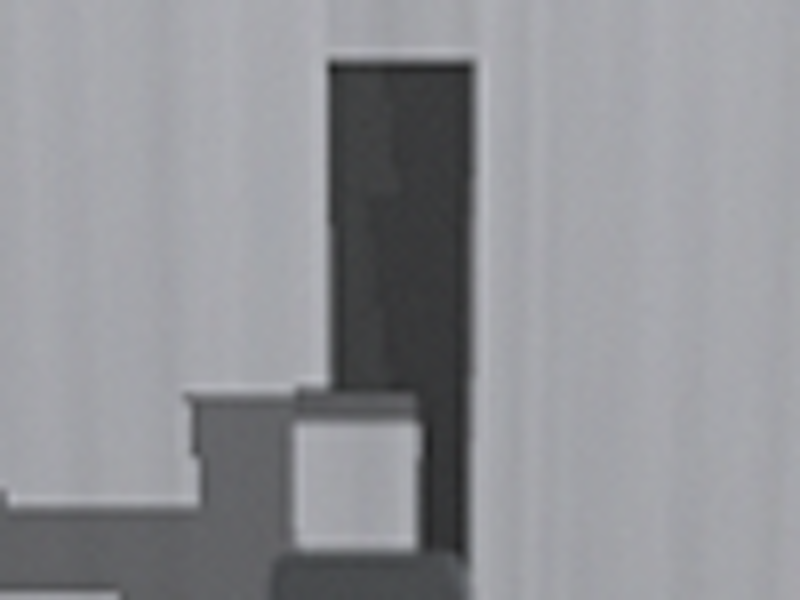

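Here the slot spans u=310.6–328.7 (centre 319.7) and the foot 306.3–322 (centre 314.1), so the foot is now about 3.5 mm too far in −x. The arm seems to swing after moves, so I check settling with a small edge-reading helper.

```bash
cat >> h.py <<'E'
def edges(row,w,lo,hi,th=125):
    r=w[row-1:row+2,lo:hi].mean(0); s=r>th
    return [(round(lo+i+(th-r[i])/(r[i+1]-r[i]),1),'up' if s[i+1] else 'dn') for i in range(len(r)-1) if s[i]!=s[i+1]]
def look(fn):
    st=cap('wrist',fn); g=cv2.cvtColor(cv2.imread('pics/'+fn),cv2.COLOR_BGR2GRAY).astype(float); o=np.array(st['position'])
    print('t',round(st['time_s'],2),'tcp',o,'F',np.round(st['force'],1),'qv',np.round(st['qvel'],1)[:3])
    for r in(160,170,180,185): print(' slot',r,edges(r,g,295,345))
    for r in(198,202,205): print(' foot',r,edges(r,g,295,345))
    i,T=c2w('wrist',st)
    x=lambda u,v,z: atz('wrist',(u,v),z,st)
    return st,x
E
python3 -m jog '[[[0,0,0],[0,0,0],1],[[0,0,0],[0,0,0],1],[[0,0,0],[0,0,0],1]]'
python3 - <<'E'
from h import *
st,x=look('w6.png')
z=st['position'][2]
print('slot x',x(319.7,185,.034),'foot x',x(314.1,202,z-.031))
E
```

```text
time_s: 9.15
position: [0.5777, 0.1984, 0.0752]
tcp_rot: [[0.027, 1.0, -0.0], [1.0, -0.027, -0.0], [-0.0, -0.0, -1.0]]
force: [0.0, 0.0, -1.8]
opening: 0.155
t 9.15 tcp [0.5777 0.1984 0.0752] F [ 0.   0.  -1.8] qv [-0.1 -0.1 -0.1]
 slot 160 [(np.float64(310.1), 'dn'), (np.float64(328.2), 'up')]
 slot 170 [(np.float64(310.2), 'dn'), (np.float64(328.2), 'up')]
 slot 180 [(np.float64(310.3), 'dn'), (np.float64(328.2), 'up')]
 slot 185 [(np.float64(310.3), 'dn'), (np.float64(328.1), 'up')]
 foot 198 [(np.float64(306.1), 'up'), (np.float64(321.5), 'dn'), (np.float64(328.1), 'up')]
 foot 202 [(np.float64(306.1), 'up'), (np.float64(321.5), 'dn'), (np.float64(328.1), 'up')]
 foot 205 [(np.float64(306.2), 'up'), (np.float64(321.5), 'dn'), (np.float64(328.1), 'up')]
slot x [0.58   0.2181 0.034 ] foot x [0.5762 0.2096 0.0442]
```

```bash
python3 -m jog '[[[0,1.7,0],[0,0,0],1],[[0,3.5,0],[0,0,0],1],[[0,3.5,0],[0,0,0],1],[[0,3.5,0],[0,0,0],1],[[0,3.5,0],[0,0,0],1],[[0,3.5,0],[0,0,0],1]]'
python3 - <<'E'
from h import *
st,x=look('w7.png')
E
```

```text
time_s: 9.7
position: [0.5812, 0.1983, 0.0753]
tcp_rot: [[0.027, 1.0, -0.0], [1.0, -0.027, -0.0], [-0.0, -0.0, -1.0]]
force: [0.1, 0.2, -1.4]
opening: 0.157
t 9.7 tcp [0.5812 0.1983 0.0753] F [ 0.1  0.2 -1.4] qv [-0.   0.   0.1]
 slot 160 [(np.float64(304.6), 'dn'), (np.float64(323.0), 'up')]
 slot 170 [(np.float64(304.6), 'dn'), (np.float64(322.9), 'up')]
 slot 180 [(np.float64(305.0), 'dn'), (np.float64(322.9), 'up')]
 slot 185 [(np.float64(304.9), 'dn'), (np.float64(322.9), 'up')]
 foot 198 [(np.float64(306.4), 'up'), (np.float64(321.5), 'dn'), (np.float64(323.0), 'up')]
 foot 202 [(np.float64(306.4), 'up'), (np.float64(321.4), 'dn'), (np.float64(323.0), 'up')]
 foot 205 [(np.float64(306.4), 'up'), (np.float64(321.4), 'dn'), (np.float64(323.0), 'up')]
```

The foot at 306.4–321.4 is now centred in the slot at 304.9–322.9. I descend.

```bash
python3 -m jog '[[[0,0,1.5],[0,0,0],1],[[0,0,3],[0,0,0],1],[[0,0,4.5],[0,0,0],1],[[0,0,6],[0,0,0],1],[[0,0,7],[0,0,0],1],[[0,0,7],[0,0,0],1],[[0,0,7],[0,0,0],1]]'
```

```text
time_s: 10.33
position: [0.5812, 0.1983, 0.0682]
tcp_rot: [[0.027, 1.0, -0.0], [1.0, -0.027, -0.0], [-0.0, -0.0, -1.0]]
force: [0.2, 0.5, -1.0]
opening: 0.157
```

It's in the slot with no force. I push down on the pad to about 18 mm.

```bash
python3 -m jog '[[[0,0,2],[0,0,0],1],[[0,0,4],[0,0,0],1],[[0,0,6],[0,0,0],1],[[0,0,8],[0,0,0],1],[[0,0,10],[0,0,0],1],[[0,0,11.5],[0,0,0],1],[[0,0,12.5],[0,0,0],1],[[0,0,12.5],[0,0,0],1],[[0,0,12.5],[0,0,0],1]]'
```

```text
time_s: 11.08
position: [0.5819, 0.1984, 0.0572]
tcp_rot: [[0.027, 1.0, 0.002], [1.0, -0.027, 0.0], [0.0, 0.002, -1.0]]
force: [-1.7, -1.4, 7.8]
opening: 0.158
```

Force is about 9 N after baseline, so the pad is compressed about 8 mm and the origin is near 18 mm. I begin the quarter turn in stages.

```bash
python3 -m jog '[[[0,0,0],[0,0,-6],1],[[0,0,0],[0,0,-12],1],[[0,0,0],[0,0,-18],1],[[0,0,0],[0,0,-24],1],[[0,0,0],[0,0,-30],1],[[0,0,0],[0,0,-30],1]]'; python3 -c "
from h import *
print(bot.read_state()['moment'],bot.read_state()['joint_positions'])"
```

```text
time_s: 11.58
position: [0.5832, 0.1986, 0.0575]
tcp_rot: [[-0.48, 0.877, 0.004], [0.878, 0.48, 0.001], [-0.002, 0.004, -1.0]]
force: [0.0, 0.9, 7.7]
opening: 0.155
[-0.046  -0.0125  0.0287] [  8.4252  39.5838  89.8881   0.0002  50.2788 -20.2324]
```

```bash
python3 -m jog '[[[0,0,0],[0,0,-6],1],[[0,0,0],[0,0,-12],1],[[0,0,0],[0,0,-18],1],[[0,0,0],[0,0,-24],1],[[0,0,0],[0,0,-30],1],[[0,0,0],[0,0,-36],1],[[0,0,0],[0,0,-42],1],[[0,0,0],[0,0,-48],1],[[0,0,0],[0,0,-54],1],[[0,0,0],[0,0,-60],1],[[0,0,0],[0,0,-60],1],[[0,0,0],[0,0,-60],1]]'; python3 -c "
from h import *
print(bot.read_state()['moment'])
goto([.5812,.1983,.057],178.5)"
```

```text
time_s: 12.58
position: [0.5829, 0.1986, 0.0575]
tcp_rot: [[-1.0, 0.027, 0.004], [0.027, 1.0, 0.001], [-0.004, 0.001, -1.0]]
force: [-0.4, -0.5, 7.6]
opening: 0.155
[0.0608 0.0532 0.0294]
t 12.58 pos [0.5829 0.1986 0.0575] F [-0.4 -0.5  7.6] op 0.155
shift [ 1.7 -0.4  0.5] turn [ 0.   0.2 -0. ]
```

The turn is done with lateral forces near zero. I raise until the bar meets the plate's underside, which checks that it is trapped, and then look.

```bash
python3 -m jog '[[[0,0,-1.5],[0,0,0],1],[[0,0,-3],[0,0,0],1],[[0,0,-4],[0,0,0],1],[[0,0,-4],[0,0,0],1],[[0,0,-4],[0,0,0],1]]';python3 -m jog '[[[0,0,-0.7],[0,0,0],1],[[0,0,-0.7],[0,0,0],1],[[0,0,-0.7],[0,0,0],1]]'
python3 - <<'E'
from h import *
st=cap('wrist','w8.png'); w=cv2.imread('pics/w8.png')
cv2.imwrite('pics/c8.png',cv2.resize(w[90:290,220:420],None,fx=3,fy=3,interpolation=cv2.INTER_CUBIC))
E
```

```text
time_s: 13.0
position: [0.5826, 0.1985, 0.0606]
tcp_rot: [[-1.0, 0.027, 0.003], [0.027, 1.0, 0.001], [-0.003, 0.001, -1.0]]
force: [0.6, 0.9, 5.9]
opening: 0.156
time_s: 13.25
position: [0.5823, 0.1984, 0.0608]
tcp_rot: [[-1.0, 0.027, 0.002], [0.027, 1.0, 0.0], [-0.002, 0.0, -1.0]]
force: [1.6, -0.1, 3.0]
opening: 0.156
```

View pics/c8.png

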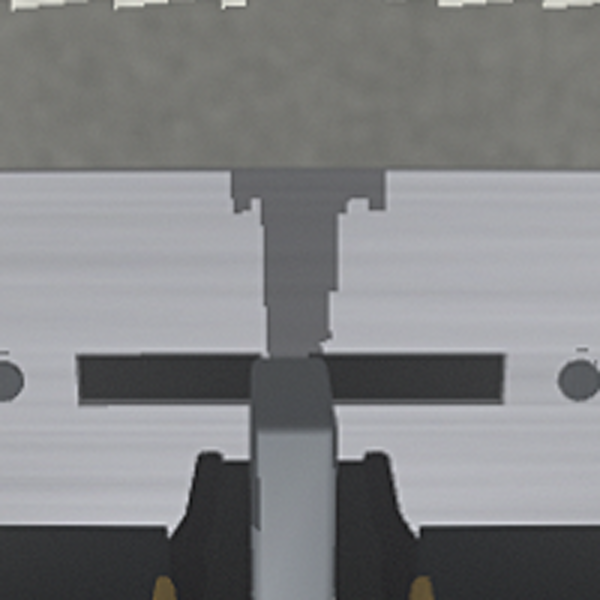

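The picture shows the grip block square across the slot, the slot visible on both sides at (170,378) and (420,378), and the foot hidden under the plate. The force drops with almost no rise, so the bar is against the underside. I relieve the small side load and release.

```bash
python3 -m jog '[[[-0.8,0,0],[0,0,0],1],[[-0.8,0,0],[0,0,0],1],[[-0.8,0,0],[0,0,0],0.7],[[-0.8,0,0],[0,0,0],0.5],[[-0.8,0,0],[0,0,0],0.3],[[-0.8,0,0],[0,0,0],0.3],[[-0.8,0,0],[0,0,0],0.3],[[-0.8,0,0],[0,0,0],0.3],[[-0.8,0,0],[0,0,0],0.3],[[-0.8,0,0],[0,0,0],0.3],[[-0.8,0,0],[0,0,0],0.3],[[-0.8,0,0],[0,0,0],0.3]]'
```

```text
time_s: 14.3
position: [0.5821, 0.1983, 0.0606]
tcp_rot: [[-1.0, 0.027, 0.0], [0.027, 1.0, 0.0], [-0.0, 0.0, -1.0]]
force: [0.3, -0.1, -0.2]
opening: 0.692
```

Released with zero force. I retreat straight up, then back away to look.

```bash
python3 -m jog '[[[0,0,-10],[0,0,0],0.3],[[0,0,-30],[0,0,0],0.3],[[0,0,-60],[0,0,0],0.3],[[0,0,-95],[0,0,0],0.3],[[0,0,-130],[0,0,0],0.3],[[40,0,-150],[0,0,0],0.3],[[80,0,-160],[0,0,0],0.3],[[110,0,-160],[0,0,0],0.3],[[110,0,-160],[0,0,0],0.3],[[110,0,-160],[0,0,0],0.3],[[110,0,-160],[0,0,0],0.3]]'
python3 - <<'E'
from h import *
cap('top','t9.png'); cap('scene','s9.png'); cap('wrist','w9.png')
t=cv2.imread('pics/t9.png'); s=cv2.imread('pics/s9.png'); w=cv2.imread('pics/w9.png')
def c(im,x,y,w,h,f): return cv2.resize(im[y:y+h,x:x+w],None,fx=f,fy=f,interpolation=cv2.INTER_CUBIC)
cv2.imwrite('pics/c9.png',np.vstack([np.hstack([c(t,200,160,80,60,5),c(s,345,150,80,60,5)]),c(w,160,0,400,145,2)]))
# bystanders unmoved?
for n,a,b in(('t','t0','t9'),('s','s0','s9')):
    A=cv2.imread(f'pics/{a}.png');B=cv2.imread(f'pics/{b}.png');d=cv2.absdiff(A,B).max(2)
    for nm,(x,y,ww,h) in ({'jar':(420,140,38,36),'funnel':(164,152,36,36),'opener':(276,120,24,56)} if n=='t' else {'jar':(176,256,42,56),'funnel':(438,176,40,36),'opener':(355,228,45,44)}).items(): print(n,nm,(d[y:y+h,x:x+ww]>40).mean().round(3))
E
```

```text
time_s: 15.22
position: [0.4733, 0.2014, 0.2216]
tcp_rot: [[-1.0, 0.027, 0.003], [0.027, 1.0, 0.0], [-0.003, 0.0, -1.0]]
force: [0.5, 0.2, -0.2]
opening: 0.699
t jar 0.0
t funnel 0.0
t opener 0.0
s jar 0.0
s funnel 0.0
s opener 0.0
```

View pics/c9.png

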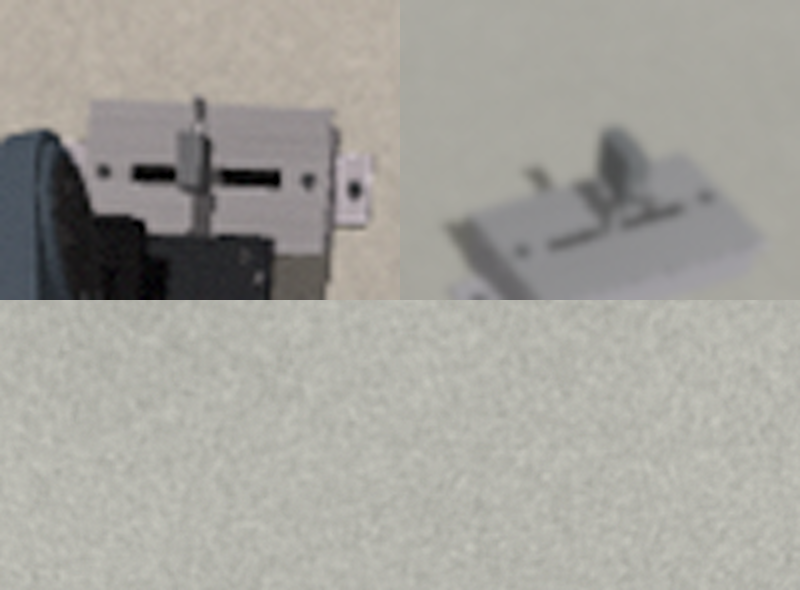

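The hanger stands upright in the rail (top crop (193,160), scene crop (620,165)), square across the slot, with its foot out of sight under the plate. The bystanders have not moved and the robot is clear of everything. I hand in.

```bash
python3 -c "
from h import *
print(bot.read_state()['time_s']); print(bot.hand_in())"
```

```text
15.3667
the job is handed in; nothing more can be done
None
```

The job is done and handed in at 15.4 s of the 61 s limit. I lifted the hanger out of the small yellow tier and passed its foot lengthwise down through the slot. I then pressed it about 8 mm into the pad, gave it a quarter turn, let go and moved the arm clear.

**Problem on the way:** the first try at the slot landed on its edge, at 13.7 N. The arm had not settled when I measured, so my correction was off. I lifted, re-measured the foot and slot in one settled wrist picture, moved 3.5 mm, and it went in with no measurable force.

**Last checks:**
- **Trapped foot:** raising the hanger before release gave almost no movement while the force reading dropped, so the bar was against the underside of the plate.
- **Final pictures:** the top and scene views show the hanger upright and square across the slot, with the foot hidden under the plate. My last wrist crop showed only bare shelf, so it adds nothing.
- **Surroundings:** the jar, funnel and opener show no change in either view, and the gripper touches nothing.
- **Disagreement:** the wrist camera put the foot 1 to 2 mm to one side of the gripper's centre line. I put this down to calibration or a slight tilt, and the turn still met almost no sideways force.

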